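Pin a can-lane divider onto a pantry shelf board

TASK

Pick up the blue L-shaped can divider, lower it gently onto the shelf board with its base square against the rear rail, slide it lightly along the rail until the hole in its base finds the brass pin, and let it drop so that the base lies flat on the board all round the pin. Use only light hand force (never more than 25 N on the board, rail or pin), do not knock the cans, and let go of the divider when it is home.

Things in the scene. Friction and masses are not known exactly. Their poses are not given: they have to be found in the camera images.
- divider_grip (a point): grip point in the upright wall of the loose blue L-shaped divider (0.2-0.4 kg, standing on its base). Wall: 10 mm thick (own y), 80 mm long (own x), top 90 mm above the base's underside; this point is mid-thickness, half-way along, 65 mm above the underside. Base plate 5 mm thick: reaches 100 mm from this point to -y, 30 mm to +y, 45 mm to +x and -x. x along the wall, z up.
- divider_hole (a point): centre of the 14 mm round through hole in the divider's base, at the level of its underside; same axes as divider_grip, from which it lies 13 mm to +x, 48 mm to -y and 65 mm down. It is 32 mm from the base's +x edge (the edge that goes against the rail) and 52 mm from its -y edge.
- deck: fixed wooden shelf board; origin on the table under it, top surface 20 mm above the origin. Own x points to the grey rear rail, which runs the full width along y: inner face at x = +92.5 mm, 20 mm tall above the board's top. The board reaches to x = -144 mm and 230 mm to either side in y. z up.
- slot (a point): middle of the black slot in the board's top where the brass pin is clamped: deck x = 60 mm, y = 0, on the top surface; axes as deck. The fixed pin is 10 mm thick, 9 mm tall, top bevelled to 8 mm. It is anywhere within 22 mm either way along deck y, not measured: see or feel it. It is 32.5 mm in front of the rail, so with the divider's +x edge at the rail (0 to 1 mm off) hole and pin line up.
- can_red: standing tin can, red label, 68 mm in diameter, 100 mm tall; origin at the centre of its underside; a bystander that stands on the shelf board, not to be moved
- can_green: standing tin can, green label, 68 mm in diameter, 100 mm tall; origin at the centre of its underside; a bystander that stands on the shelf board, not to be moved
- can_yellow: standing tin can, yellow label, 68 mm in diameter, 100 mm tall; origin at the centre of its underside; a bystander that stands on the shelf board, not to be moved
Things that resemble listed ones, but are neither listed nor needed, are in the scene too. Of the things that look like the part that bears divider_grip, the middle-sized one is meant.

How it is judged:
On the way:
1. The divider is held or rests low over the slot, upright, not yet down on the board: hole within 45 mm of the slot's middle, its underside 3 to 20 mm above the board (horizontal distance between divider_hole and slot below 0.045 m and z of divider_hole in the frame of deck between 0.023 and 0.04 m and angle between divider_hole's own z axis and vertical below 0.25 rad), for 0.2 s.
At the end, for the whole second after the job is handed in: The divider is released, at rest, flat on the board (hole edge within 2 mm of its surface, lean under 0.03 rad), hole over the pin (within 8 mm of the slot across, 24.5 mm along: the base covers the whole slot, so it lies flat there only with the pin in the hole), square to the rail within 0.12 rad (z of divider_hole in the frame of deck between 0.0175 and 0.022 m and angle between divider_hole's own z axis and vertical below 0.03 rad and x of divider_hole in the frame of deck between 0.052 and 0.068 m and y of divider_hole in the frame of deck between -0.0245 and 0.0245 m and angle between the x axis of divider_hole and the x axis of deck, either way round below 0.12 rad and linear speed of divider below 0.01 m/s and contact force between divider and the fingers below 0.05 N); the robot touches nothing.
It fails at once if The divider is pressed against the shelf board, its rail or its pin with more than 25 N (contact force between divider and deck above 25 N).
It fails at once if The red can is moved by more than 15 mm or tipped (distance of can_red from where it was at the start of the episode above 0.015 m or angle between can_red's own z axis and vertical above 0.2 rad).
It fails at once if The green can is moved by more than 15 mm or tipped (distance of can_green from where it was at the start of the episode above 0.015 m or angle between can_green's own z axis and vertical above 0.2 rad).
It fails at once if The yellow can is moved by more than 15 mm or tipped (distance of can_yellow from where it was at the start of the episode above 0.015 m or angle between can_yellow's own z axis and vertical above 0.2 rad).
It fails at once if The divider is tipped over (leaning more than 45 degrees) (angle between divider_hole's own z axis and vertical above 0.785 rad).
It also fails if it takes over 61 s, if anything falls off the work surface, if the arm or the gripper's body presses on something with over 40 N, if the wrist force passes 120 N, or if a joint passes its speed limit or range.

ROBOT

A 7-joint arm with a two-finger parallel gripper is mounted at the origin on the work surface. World frame = base frame: x ahead of the robot, y to its left, z up, the work surface at z = 0. Lengths are in m, angles in rad, forces in N, time in s.
With the tool pointing down it reaches from about 0.4 to 0.85 m from the base axis. Payload 4.4 kg.
Tool frame: the origin (TCP) lies between the finger pads; the fingertips stand 8 mm ahead of it and the grasp point (between the pads) lies 11 mm behind it (tip_extent is the distance from the TCP to the fingertips, in m); z points along the fingers, y is the line along which they close (so a half turn about z gives the same grasp; the last joint's range is limited). The gripper opens to 94 mm and grips with 3 to 60 N. Pads are 16 mm wide; open, the fingers measure 119 mm over their backs; the gripper's body (75 mm by 177 mm) begins 78 mm behind the grasp point.
Start: joints at [-1.322, 0.628, 0.038, 1.517, -0.027, 0.996, -0.02], TCP at [0.201, 0.618, 0.213] pointing down, gripper open.
Joint ranges: [-3.06, 3.06], [-0.37, 2.12], [-1.25, 1.32], [0.18, 2.47], [-1.1, 4.24], [0.23, 1.98], [-2.94, 2.94]. Speed limits (rad/s): [2.57, 2.57, 3.14, 3.14, 3.14, 3.14, 3.14].

INTERFACE

Orientations are given as [roll, pitch, yaw] about the fixed x, y, z axes, in that order (R = Rz(yaw) Ry(pitch) Rx(roll)).
In Python, from station import * gives the robot as it stands. The module is installed in compiled form; this text tells all that it offers.
- The arm moves only by the shell command python3 -m creep 'ROWS' [FORCE]. ROWS is JSON, a list of rows, each a list of 5 numbers: the finger opening in cm, from 0 to 9.4, then the shift along the tool's x, y, z in cm, then the turn about the tool's z in rad. In form: [[hand, x, y, z, roll], ...]. A call has 1 to 8 rows; each row is the pose to reach, as a shift and turn from the pose commanded when the call began, along the tool's axes at that moment; what a row does not reach only later rows make up. A row lasts 1/12 s, in which the tool goes at most 41.7 mm and 7.16 degrees, less where a joint would pass 70% of its speed; a pose out of reach is approached as far as the arm can. A call with a gripper value outside its range is refused whole. The fingers move at their own pace and stop on an object; FORCE is the grip in N (left out, the last holds). Time passes only in rows, so rows that repeat a pose let the fingers close. It gives the time, the measured TCP pose, the force, the opening and the grip force at its end, in the units of the state.
- sense(): the state, without advancing time (a new reading comes with each control period).
- grab_frame(name): name is "side" or "top"; returns the picture (480x640x3 uint8, red, green, blue); there is no depth.
- get_calibration(name): a dict with "fx", "fy", "cx", "cy" (pixels), "k1" (the pictures are not rectified: a ray, as slopes to the right and down, at radius r is drawn at 1 + k1 r^2 times it, then the intrinsics apply), "rvec" (rotation vector, rad) and "tvec" (3), from world to camera coordinates, as OpenCV has them. Camera axes: x right, y down, z forward; pixel columns grow to the right and rows downward; lengths in m; the calibration is good to about 2 mm. A picture is of the moment at which its call begins. get_calibration takes no time and is no camera call.
- sign_off(): hands the job in; it is judged then, once.
Trained networks look in the newest picture that a camera, given by its name, has taken for a name from the list of things; names that differ only in an ending like _2 or _b are one class to them, and where a whole thing is asked for, a point or a joint stands for the part that bears it (a point fixed in the world has none). Each returns a list of dicts, best first, with "conf" (0 to 1); they miss things now and then, are a little off and sometimes report something else, mostly with a low value. They report only what shows in the picture. A call takes as long as a camera call. They do not tell look-alikes from the thing itself.
- find_in(camera, query): "box" ([left, top, right, bottom] in pixels, round what is visible of it).
- silhouettes(camera, query): "region" (480x640 bool, what is visible of it) and "box" ([left, top, right, bottom] in pixels, round what is visible of it).
The state is a dict: "clock": time; "joint_pos": joint angles; "qd": joint speeds; "effort": joint torques, N m; "eef_pos": TCP position; "orientation": TCP orientation; "force": force on the tool from outside, world axes, zero at the start; "torque": the same for the moment, N m; "width": opening from 0.0 (shut) to 1.0 (fully open); "gripper_force": force on a finger pad.
Only numpy, scipy, OpenCV 4.12 (cv2) and the standard library are available. Lean on these libraries where they do the work, as an engineer would, in place of code of your own. Each camera call takes 0.05 s, during which the arm holds its last target. There are 200 camera calls.

## Working session

There is one attempt and no reset: what is moved stays moved. The work goes in short steps, Python scripts to look and compute and a shell command to move; the robot and the scene stay as the last step left them, time stands still between calls to the robot, and variables do not carry over. Pictures are saved under pics/ and viewed, at most 10 in all, crops included, and the job is handed in when it is done.

```bash
mkdir -p pics; python3 - <<'E'
from station import *
import cv2,numpy as np
s=sense();print(s)
ims=[]
for c in("side","top"):
    im=grab_frame(c);cv2.imwrite(f"pics/{c}0.png",im[:,:,::-1])
    k=get_calibration(c);print(c,k)
    for q in("divider_grip","can_red","can_green","can_yellow","deck"):
        for d in find_in(c,q)[:5]:print(c,q,np.round(d["box"]),round(d["conf"],2))
E
```

```text
{'clock': 0.0, 'joint_pos': array([-1.32179295,  0.62931045,  0.03844806,  1.51837345, -0.02699665,
        0.99628059, -0.02001711]), 'qd': array([ 0.00092851, -0.00049472,  0.0014417 , -0.00079754,  0.00041073,
        0.0023937 ,  0.00340983]), 'effort': array([ 6.81409765e-04, -5.49709797e+01,  1.14310987e+00, -1.86632502e+01,
       -5.23368269e-02,  2.35374807e-02,  1.63153500e-04]), 'eef_pos': array([0.20103461, 0.61744529, 0.2125756 ]), 'orientation': array([-3.13973920e+00,  2.90621720e-05,  2.82676896e+00]), 'force': array([-0.45783556,  0.30387895, -0.14036069]), 'torque': array([-0.01827443, -0.01544693, -0.01603136]), 'gripper_force': 0.0, 'width': 1.0064405687526772}
side {'fx': 540.4480537298301, 'fy': 540.4480537298301, 'cx': 316.4098439092434, 'cy': 238.36588796125008, 'k1': 0.02222460111552566, 'rvec': array([ 2.10495286, -0.37470326,  0.21184446]), 'tvec': array([-0.39553479,  0.16963734,  1.07097574])}
side divider_grip [183. 160. 249. 220.] 0.84
side divider_grip [306. 217. 331. 250.] 0.67
side divider_grip [278. 170. 314. 226.] 0.62
side can_red [390. 311. 430. 383.] 0.58
side can_green [325. 219. 359. 271.] 0.86
side can_yellow [432. 292. 478. 361.] 0.83
side deck [283. 231. 526. 422.] 0.77
top {'fx': 498.7889210548796, 'fy': 498.7889210548796, 'cx': 326.1516729890913, 'cy': 231.9226688367501, 'k1': -0.03744485679845361, 'rvec': array([ 2.13817385, -2.12639463,  0.23112526]), 'tvec': array([0.04753551, 0.47257391, 1.06696718])}
top divider_grip [174. 203. 238. 252.] 0.92
top divider_grip [254. 209. 294. 240.] 0.69
top divider_grip [111. 284. 201. 356.] 0.59
top can_red [474. 214. 517. 251.] 0.74
top can_green [322. 204. 356. 242.] 0.83
top can_yellow [460. 171. 508. 210.] 0.79
top deck [314. 150. 527. 285.] 0.76
```

View pics/side0.png

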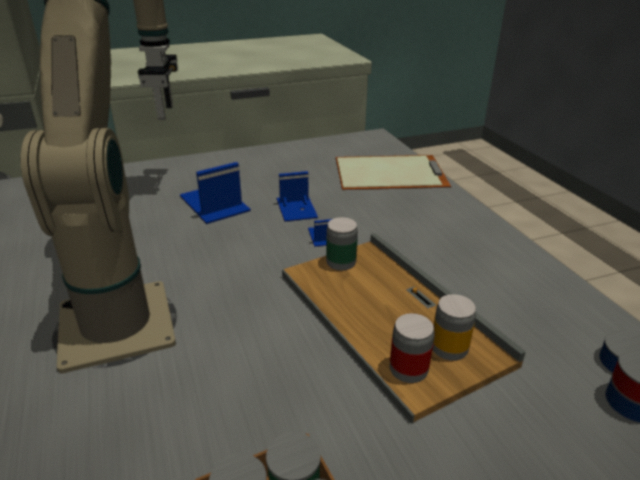

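View pics/top0.png

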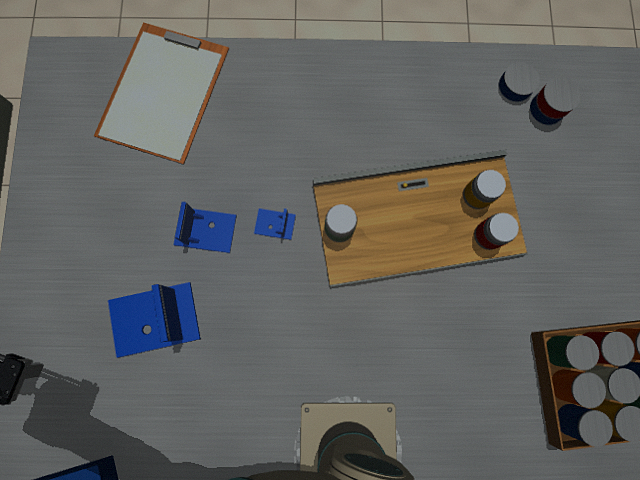

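The top view shows three blue dividers: big at (155,320), middle at (206,228) and small at (275,223). The middle one fits: its base is about 55 px long at 2.4 mm/px, so about 130 mm. The slot is at (413,185), with something brass at its left end. I'll confirm both in one crop.

```bash
python3 - <<'E'
import cv2,numpy as np
t=cv2.imread("pics/top0.png");s=cv2.imread("pics/side0.png")
def cr(im,x0,y0,x1,y1,k):return cv2.resize(im[y0:y1,x0:x1],None,fx=k,fy=k,interpolation=cv2.INTER_CUBIC)
a=cr(t,165,198,245,258,5)      #400x300
b=cr(t,388,170,438,200,8)    #400x240
c=cr(s,265,160,345,220,5)[:, :]  
d=cr(s,395,275,445,310,8)[:240]
top=np.hstack([a,c[:, :400]]);bot=np.hstack([b,d])
cv2.imwrite("pics/crop1.png",cv2.convertScaleAbs(np.vstack([top,bot]),alpha=1.5))
E
```

```text
(no output)
```

View pics/crop1.png

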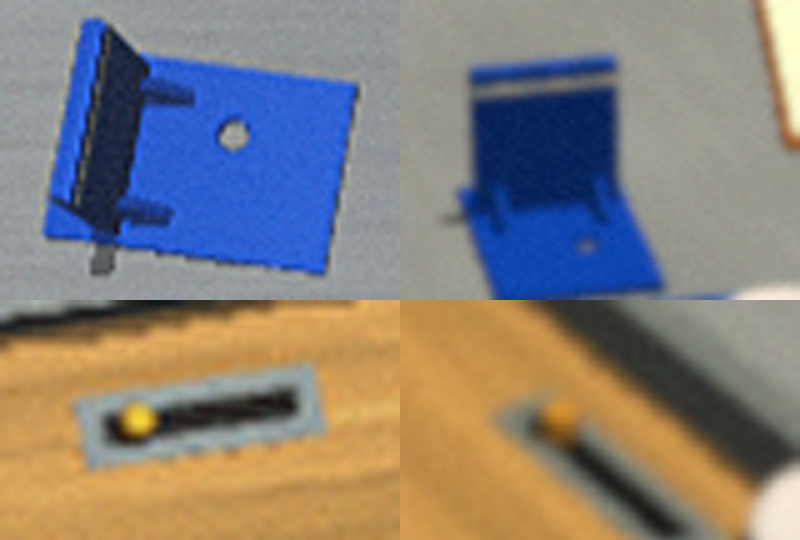

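The crop confirms it. Middle divider base corners in the top view are (236.4,215.6), (230.4,252.4) and (174.4,245.6), with the hole at (211.8,224.8). The pin top is at (405.2,185.0) in top and (415,290) in side.

```bash
cat > h.py <<'E'
import numpy as np,cv2
from station import *
from scipy.optimize import least_squares
def cal(c):
    k=get_calibration(c);R=cv2.Rodrigues(k["rvec"])[0];K=np.array([[k["fx"],0,k["cx"]],[0,k["fy"],k["cy"]],[0,0,1]])
    return k,R,K,np.array([k["k1"],0,0,0.])
def bp(c,uv,z):
    k,R,K,D=cal(c);n=cv2.undistortPoints(np.array(uv,float).reshape(-1,1,2),K,D)[:,0]
    d=np.c_[n,np.ones(len(n))]@R;o=-R.T@k["tvec"];return o+d*((z-o[2])/d[:,2])[:,None]
def pj(c,P):
    k,R,K,D=cal(c);return cv2.projectPoints(np.array(P,float).reshape(-1,1,3),k["rvec"],k["tvec"],K,D)[0][:,0]
def rz(a):return np.array([[np.cos(a),-np.sin(a),0],[np.sin(a),np.cos(a),0],[0,0,1]])
E
python3 - <<'E'
from h import *
np.set_printoptions(precision=4,suppress=True)
for c in("side","top"):
    k,R,_,_=cal(c);print(c,"cam",-R.T@k["tvec"])
print("pin top",bp("top",[405.2,185],.029),"side",bp("side",[415,290],.029))
# divider: own-frame points (grip at origin, z from underside)
top=[([45,-100,5],(236.4,215.6)),([-45,-100,5],(230.4,252.4)),([-45,30,5],(174.4,245.6)),([13,-48,5],(211.8,224.8)),([40,5,90],(182,201.9)),([40,-5,90],(186.3,203))]
P=np.array([p for p,_ in top])/1e3;U=np.array([u for _,u in top])
w=bp("top",U[:4],.005);print(w)
f=lambda q:((pj("top",P@rz(q[2]).T+[q[0],q[1],0])-U)).ravel()
r=least_squares(f,[w[3,0],w[3,1]+.05,0],loss="soft_l1");print("grip",r.x,"res",f(r.x).reshape(-1,2))
g=r.x
print("side check",pj("side",(np.array([[40,5,90],[-40,5,90],[45,-100,5],[-45,-100,5],[13,-48,5]])/1e3)@rz(g[2]).T+[g[0],g[1],0]))
# deck: brown mask lines
im=cv2.imread("pics/top0.png");h=cv2.cvtColor(im,cv2.COLOR_BGR2HSV)
m=((h[...,0]>8)&(h[...,0]<25)&(h[...,1]>90)&(h[...,2]>70));m[:150]=0;m[290:]=0;m[:,:305]=0;m[:,530:]=0
def line(pts):
    w=bp("top",pts,.02)[:,:2];v=cv2.fitLine(w.astype(np.float32),cv2.DIST_HUBER,0,.001,.001)[:,0] if 0 else cv2.fitLine(w.astype(np.float32),cv2.DIST_HUBER,0,.01,.01)[:,0];return v
rear=[(u,np.where(m[:,u])[0].min()-.5) for u in range(335,460,3)]
front=[(u,np.where(m[:,u])[0].max()+.5) for u in range(340,470,3)]
left=[(np.where(m[v])[0].min()-.5,v) for v in range(195,270,3)]
L={n:line(p) for n,p in dict(rear=rear,front=front,left=left).items()}
for n,l in L.items():print(n,l,np.arctan2(l[1],l[0]))
# deck pose from yaw and slot plate
E
```

```text
side cam [ 0.0854 -0.903   0.7138]
top cam [0.2612 0.0773 1.1357]
pin top [[ 0.5874 -0.133   0.029 ]] side [[ 0.5884 -0.1376  0.029 ]]
[[0.5168 0.2572 0.005 ]
 [0.4306 0.2677 0.005 ]
 [0.4453 0.3963 0.005 ]
 [0.4946 0.3131 0.005 ]]
grip [ 0.4862  0.3618 -0.1191] res [[ 0.076  -0.9321]
 [-0.0672  0.4016]
 [-0.2766  0.0905]
 [ 0.1949  0.494 ]
 [-0.1087  0.1369]
 [ 0.176  -0.3904]]
side check [[306.4888 170.926 ]
 [277.375  173.7892]
 [317.2189 216.6907]
 [283.6296 220.5943]
 [301.2203 208.7225]]
rear [ 0.1661 -0.9861  0.6151 -0.0999] -1.4038991
front [ 0.1645 -0.9864  0.3839 -0.1165] -1.4055347
left [0.9864 0.1645 0.467  0.0606] 0.16522203
```

Measurements agree: the pin-to-rail distance comes out at 32.8 mm against 32.5. The divider grip is at about (0.487,0.361), yaw -0.119, and the deck yaw is 0.166. Moving above the divider.

```bash
python3 -m creep '[[9.4,-35.1,-15.5,0,-0.196],[9.4,-35.1,-15.5,0,-0.196],[9.4,-35.1,-15.5,0,-0.196],[9.4,-35.1,-15.5,0,-0.196],[9.4,-35.1,-15.5,0,-0.196],[9.4,-35.1,-15.5,0,-0.196],[9.4,-35.1,-15.5,0,-0.196],[9.4,-35.1,-15.5,0,-0.196]]' 15
python3 - <<'E'
from h import *
np.set_printoptions(precision=4,suppress=True)
D=rz(.166);pin=np.array([.5876,-.135,0])
for n,u in dict(green=(341,219),yellow=(490,184),red=(502,228)).items():print(n,(bp("top",u,.12)-pin)@D)
print("plate",(bp("top",(413,184.6),.02)-pin)@D)
P=np.array([[45,-100,5],[-45,-100,5],[-45,30,5],[13,-48,5],[40,5,90],[40,-5,90],[40,5,90],[-40,5,90],[45,-100,5],[13,-48,5]])/1e3
U=np.array([(236.4,215.6),(230.4,252.4),(174.4,245.6),(211.8,224.8),(182,201.9),(186.3,203),(308,171.4),(279,174),(317.5,217.5),(302,209)])
def f(q):
    W=P@rz(q[2]).T+[q[0],q[1],0];return np.r_[pj("top",W[:6])-U[:6],pj("side",W[6:])-U[6:]].ravel()
r=least_squares(f,[.486,.362,-.119]);print(r.x,f(r.x).reshape(-1,2).round(1).tolist())
fp=lambda q:np.r_[pj("top",[[q[0],q[1],.029]])-[405.2,185],pj("side",[[q[0],q[1],.029]])-[415,290]].ravel()
r=least_squares(fp,[.587,-.135]);print("pin",r.x,fp(r.x))
E
```

```text
clock: 1.27
eef_pos: [0.4508, 0.3941, 0.2137]
orientation: [3.141, 0.0, 3.023]
force: [0.6, 1.0, 0.4]
width: 1.002
gripper_force: 0.0
green [[-0.075   0.1708  0.12  ]]
yellow [[-0.0493 -0.1578  0.12  ]]
red [[-0.1472 -0.1615  0.12  ]]
plate [[ 0.0007 -0.0184  0.02  ]]
[ 0.4873  0.3614 -0.1273] [[0.4, -1.0], [-0.1, 0.3], [-0.2, -0.5], [0.4, 0.2], [0.3, -0.3], [0.6, -0.8], [-1.1, -0.4], [-1.2, -0.3], [-0.1, -0.7], [-0.5, -0.2]]
pin [ 0.5885 -0.1349] [ 0.8208 -0.4363 -0.5822 -0.7663]
```

```bash
python3 -m creep '[[9.4,-4.0,-2.8,0,0],[9.4,-4.0,-2.8,0,0],[9.4,-4.0,-2.8,4,0],[9.4,-4.0,-2.8,8,0],[9.4,-4.0,-2.8,12,0],[9.4,-4.0,-2.8,15.2,0],[9.4,-4.0,-2.8,15.9,0],[9.4,-4.0,-2.8,15.9,0]]' 15
python3 - <<'E'
from h import *
ims=[]
for c,(x0,y0) in dict(side=(230,110),top=(130,170)).items():
    im=grab_frame(c)[:,:,::-1];ims.append(cv2.resize(im[y0:y0+125,x0:x0+125],None,fx=3.2,fy=3.2,interpolation=cv2.INTER_CUBIC))
cv2.imwrite("pics/g1.png",cv2.convertScaleAbs(np.hstack(ims),alpha=1.4))
E
```

```text
clock: 1.93
eef_pos: [0.4843, 0.3621, 0.0524]
orientation: [-3.138, -0.003, 3.023]
force: [-0.4, 0.4, 0.3]
width: 1.001
gripper_force: 0.0
```

View pics/g1.png

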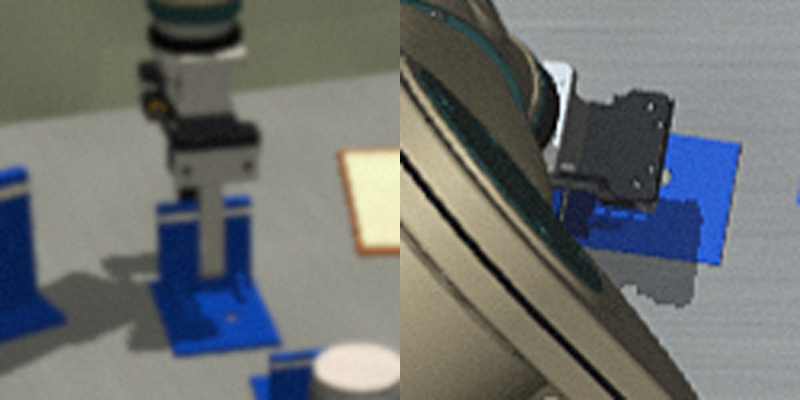

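The fingers straddle the middle divider's wall, with the finger seen mid-wall in the side view. Closing, then a small lift.

```bash
python3 -m creep '[[0.4,0,0,0,0],[0.4,0,0,0,0],[0.4,0,0,0,0],[0.4,0,0,0,0],[0.4,0,0,0,0],[0.4,0,0,0,0],[0.4,0,0,0,0],[0.4,0,0,0,0]]' 20; python3 -m creep '[[0.4,0,0,0,0],[0.4,0,0,0,0],[0.4,0,0,-1,0],[0.4,0,0,-3,0],[0.4,0,0,-6,0],[0.4,0,0,-9,0],[0.4,0,0,-10,0],[0.4,0,0,-10,0]]'
```

```text
clock: 2.7
eef_pos: [0.4858, 0.363, 0.0545]
orientation: [-3.142, -0.0, 3.023]
force: [-0.5, -0.0, -0.6]
width: 0.468
gripper_force: 0.0
clock: 3.37
eef_pos: [0.4877, 0.3645, 0.1581]
orientation: [3.137, 0.005, 3.023]
force: [-0.2, -0.2, 0.1]
width: 0.045
gripper_force: 0.0
```

```bash
python3 -m creep '[[6,0,0,0,0],[6,0,0,0,0],[6,0,0,0,0],[6,0,0,0,0],[6,0,0,0,0],[6,0,0,0,0],[6,0,0,0,0],[6,0,0,0,0]]' 20
python3 - <<'E'
from h import *
im=grab_frame("side")
for d in find_in("side","divider_grip"):print(np.round(d["box"]),d["conf"])
cv2.imwrite("pics/g2.png",cv2.resize(im[110:235,230:355,::-1],None,fx=3.2,fy=3.2))
E
```

```text
clock: 4.03
eef_pos: [0.4858, 0.363, 0.1543]
orientation: [-3.141, -0.0, 3.023]
force: [1.6, -0.6, -0.4]
width: 0.573
gripper_force: 0.0
[182. 161. 249. 221.] 0.91
[307. 217. 331. 248.] 0.83
[280. 170. 315. 221.] 0.77
```

View pics/g2.png

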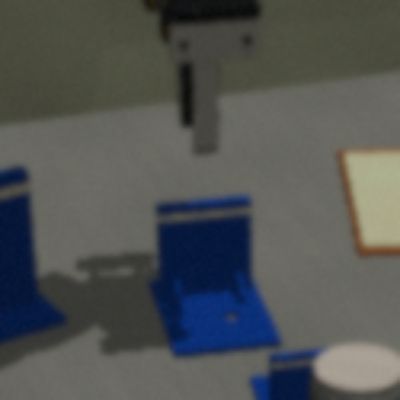

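The lift came before the fingers had closed, so they shut above the wall. The divider stands untouched in the same place in the side view. Going back down and giving the fingers time.

```bash
python3 -m creep '[[6,0,0,4,0],[6,0,0,8,0],[6,0,0,10,0],[6,0,0,10,0],[6,0,0,10,0],[0.4,0,0,10,0],[0.4,0,0,10,0],[0.4,0,0,10,0]]' 20; python3 -m creep '[[0.4,0,0,0,0],[0.4,0,0,0,0],[0.4,0,0,0,0],[0.4,0,0,0,0],[0.4,0,0,0,0],[0.4,0,0,0,0],[0.4,0,0,0,0],[0.4,0,0,0,0]]'
```

```text
clock: 4.8
eef_pos: [0.487, 0.364, 0.0564]
orientation: [3.139, 0.002, 3.023]
force: [0.2, -0.1, -0.3]
width: 0.461
gripper_force: 0.0
clock: 5.47
eef_pos: [0.4859, 0.3632, 0.0545]
orientation: [3.141, -0.0, 3.023]
force: [-0.8, 0.4, 0.2]
width: 0.106
gripper_force: 20.0
```

Gripped: width 10 mm, 20 N. Lifting high, then carrying it over.

```bash
python3 -m creep '[[0.4,0,0,-0.5,0],[0.4,0,0,-2,0],[0.4,0,0,-5,0],[0.4,0,0,-8,0],[0.4,0,0,-11,0],[0.4,0,0,-14,0],[0.4,0,0,-15,0],[0.4,0,0,-15,0]]'; python3 -m creep '[[0.4,-0.3,-1,0,0],[0.4,-1.0,-3.5,0,-0.03],[0.4,-2,-6.5,0,-0.08],[0.4,-3,-10,0,-0.14],[0.4,-4,-13.5,0,-0.2],[0.4,-5,-16.5,0,-0.25],[0.4,-5.7,-19,0,-0.284],[0.4,-6,-20,0,-0.284]]'
```

```text
clock: 6.13
eef_pos: [0.4872, 0.364, 0.2069]
orientation: [3.138, 0.004, 3.023]
force: [0.5, -0.2, -3.8]
width: 0.108
gripper_force: 20.0
clock: 6.8
eef_pos: [0.5205, 0.1502, 0.2017]
orientation: [-3.137, -0.006, -2.982]
force: [-0.1, -0.4, -3.0]
width: 0.111
gripper_force: 20.0
```

```bash
python3 -m creep '[[0.4,0.1,-2,0,0],[0.4,0.1,-5.5,0,0],[0.4,0.2,-9,0,0],[0.4,0.3,-13,0,0],[0.4,0.3,-17,0,0],[0.4,0.3,-21,0,0],[0.4,0.35,-24,0,0],[0.4,0.35,-25.1,0,0]]'; python3 -m creep '[[0.4,0,0,0,0],[0.4,0,0,0,0],[0.4,0,0,2.5,0],[0.4,0,0,5,0],[0.4,0,0,7,0],[0.4,0,0,8,0],[0.4,0,0,8,0],[0.4,0,0,8,0]]'; python3 -c "
from station import *;print(sense()['eef_pos'],sense()['force'])"
```

```text
clock: 7.47
eef_pos: [0.558, -0.0974, 0.2022]
orientation: [-3.139, -0.004, -2.984]
force: [0.0, -1.1, -3.7]
width: 0.106
gripper_force: 20.0
clock: 8.13
eef_pos: [0.5595, -0.089, 0.1243]
orientation: [3.14, -0.001, -2.974]
force: [-0.3, -0.4, -3.1]
width: 0.107
gripper_force: 20.0
[ 0.55949442 -0.08898846  0.12427841] [-0.34289018 -0.42199449 -3.14141308]
```

```bash
python3 -m creep '[[0.4,0,0,0.8,0],[0.4,0,0,1.6,0],[0.4,0,0,2.4,0],[0.4,0,0,3.0,0],[0.4,0,0,3.5,0],[0.4,0,0,3.6,0],[0.4,0,0,3.6,0],[0.4,0,0,3.6,0]]';python3 - <<'E'
from h import *
im=[]
for c,(x0,y0) in dict(side=(340,220),top=(350,130)).items():
    a=grab_frame(c)[:,:,::-1];cv2.imwrite(f"pics/h_{c}.png",a);im.append(cv2.resize(a[y0:y0+100,x0:x0+100],None,fx=4,fy=4,interpolation=cv2.INTER_CUBIC))
cv2.imwrite("pics/h1.png",cv2.convertScaleAbs(np.hstack(im),alpha=1.4))
E
```

```text
clock: 8.8
eef_pos: [0.5597, -0.0909, 0.0885]
orientation: [-3.142, 0.0, -2.977]
force: [-0.0, 0.6, -3.6]
width: 0.107
gripper_force: 20.0
```

View pics/h1.png

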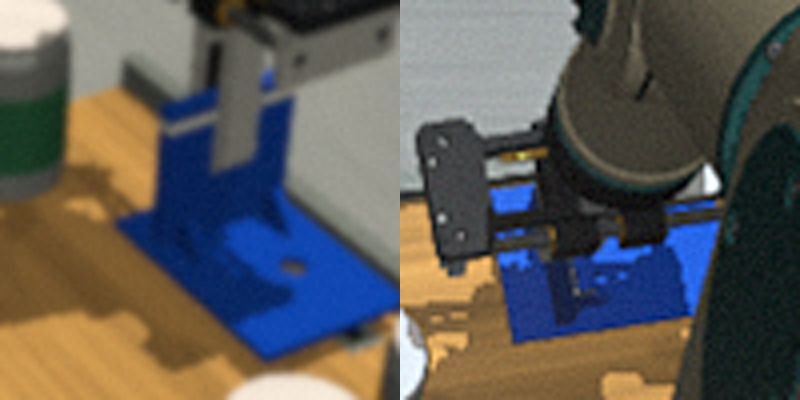

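```bash
python3 - <<'E'
from h import *
im=cv2.imread("pics/h_side.png")
# hole centroid: less-blue pixels inside the base near (413,286)
a=im[279:295,404:424].astype(int);b=a[...,0]-a[...,2]
print(b)
D=rz(.166)
print("pin->hole deck frame mm",1e3*(bp("side",(413,286.5),.039)-bp("side",(415,290),.029))@D)
E
```

```text
[[116 116 117 115 114 106  98  97 104 113 115 117 115 118 116 114 112 100
   77  51]
 [117 116 117 117 119 115 113 108 111 115 116 115 117 114 118 114 116 112
  104  87]
 [117 116 118 114 117 116 116 114 115 116 118 116 114 115 116 116 114 114
  114 109]
 [116 114 120 116 118 113 113 113 114 116 116 114 113 117 116 115 117 116
  117 114]
 [115 115 120 116 114 117 110 105 106 107 109 109 115 118 115 113 116 115
  117 114]
 [114 116 114 118 116 109  98  86  81  82  89  96 110 114 113 116 117 119
  115 116]
 [117 115 116 113 113  99  71  44  35  43  49  65  91 107 115 114 116 115
  115 115]
 [112 116 116 115 113  89  51  17   5   6  11  30  69 102 114 116 115 115
  113 117]
 [110 115 116 120 114  96  64  36  19  11   7  24  66 104 115 114 115 116
  115 116]
 [ 92 105 113 112 112 108  95  80  65  47  44  55  88 110 115 117 116 115
  115 118]
 [ 80  88  96 103 111 111 109 105  97  90  89  95 108 113 114 115 114 114
  118 113]
 [ 67  72  75  86  95 100 102 107 109 108 111 111 117 116 114 116 119 114
  117 114]
 [ 67  67  68  75  77  82  81  86  99 108 113 117 117 117 113 116 115 116
  117 117]
 [ 68  64  66  62  66  70  67  73  82  96 112 114 120 115 117 118 116 116
  117 118]
 [ 64  61  67  66  64  69  67  68  76  93 112 119 117 115 116 117 114 117
  118 115]
 [ 66  66  68  65  65  63  65  70  78  93 109 113 116 117 115 114 114 116
  114 114]]
pin->hole deck frame mm [[-5.23706583  1.53107907 10.        ]]
```

Through the side view, the hole sits 5 mm short of the pin across and about +1.5 mm along the rail. Feeling for the rail next.

```bash
python3 -m creep '[[0.4,-0.1,0,0,0],[0.4,-0.2,0,0,0],[0.4,-0.3,0,0,0],[0.4,-0.4,0,0,0],[0.4,-0.4,0,0,0],[0.4,-0.4,0,0,0]]';for i in 1;do python3 -m creep '[[0.4,-0.05,0,0,0],[0.4,-0.1,0,0,0],[0.4,-0.1,0,0,0],[0.4,-0.1,0,0,0]]';python3 -m creep '[[0.4,-0.05,0,0,0],[0.4,-0.1,0,0,0],[0.4,-0.1,0,0,0],[0.4,-0.1,0,0,0]]';done
```

```text
clock: 9.4
eef_pos: [0.5636, -0.0901, 0.0884]
orientation: [3.142, -0.0, -2.976]
force: [1.1, -0.8, -3.0]
width: 0.107
gripper_force: 20.0
clock: 9.73
eef_pos: [0.5645, -0.09, 0.0884]
orientation: [3.142, -0.0, -2.976]
force: [0.2, -0.2, -4.2]
width: 0.102
gripper_force: 20.0
clock: 10.07
eef_pos: [0.5655, -0.0898, 0.0885]
orientation: [3.142, 0.0, -2.976]
force: [-0.3, 1.1, -3.5]
width: 0.104
gripper_force: 20.0
```

```bash
for i in 1;do python3 -m creep '[[0.4,-0.05,0,0,0],[0.4,-0.05,0,0,0],[0.4,-0.05,0,0,0]]' | grep -E "eef|force:";python3 -m creep '[[0.4,-0.05,0,0,0],[0.4,-0.05,0,0,0],[0.4,-0.05,0,0,0]]'| grep -E "eef|force:";python3 -m creep '[[0.4,-0.05,0,0,0],[0.4,-0.05,0,0,0],[0.4,-0.05,0,0,0]]'| grep -E "eef|force:";done
```

```text
eef_pos: [0.566, -0.0897, 0.0885]
force: [-0.3, -0.3, -3.9]
gripper_force: 20.0
eef_pos: [0.5665, -0.0896, 0.0884]
force: [0.2, 0.5, -3.4]
gripper_force: 20.0
eef_pos: [0.5667, -0.0896, 0.0884]
force: [-0.1, -0.2, -3.0]
gripper_force: 20.0
```

```bash
python3 -m creep '[[0.4,0,0,0,0],[0.4,0,0,0,0]]' | grep -E "eef|force:";python3 -m creep '[[0.4,-0.05,0,0,0],[0.4,-0.05,0,0,0],[0.4,-0.05,0,0,0]]'| grep -E "eef|force:";python3 -m creep '[[0.4,-0.05,0,0,0],[0.4,-0.05,0,0,0],[0.4,-0.05,0,0,0]]'| grep -E "eef|force:"
```

```text
eef_pos: [0.5666, -0.0896, 0.0884]
force: [-0.5, -1.0, -3.3]
gripper_force: 20.0
eef_pos: [0.5668, -0.0896, 0.0883]
force: [-2.9, -0.3, -2.8]
gripper_force: 20.0
eef_pos: [0.5669, -0.0896, 0.0882]
force: [-4.8, -1.6, -1.9]
gripper_force: 20.0
```

Rail contact felt at about 5 N/mm stiffness. Backing off to a light touch and lowering.

```bash
python3 -m creep '[[0.4,0.07,0,0,0],[0.4,0.07,0,0.1,0],[0.4,0.07,0,0.2,0],[0.4,0.07,0,0.3,0],[0.4,0.07,0,0.35,0],[0.4,0.07,0,0.35,0],[0.4,0.07,0,0.35,0]]' | grep -E "eef|force:";for i in 1;do python3 -m creep '[[0.4,0,0,0.05,0],[0.4,0,0,0.1,0],[0.4,0,0,0.1,0],[0.4,0,0,0.1,0]]'| grep -E "eef|force:";python3 -m creep '[[0.4,0,0,0.05,0],[0.4,0,0,0.1,0],[0.4,0,0,0.1,0],[0.4,0,0,0.1,0]]'| grep -E "eef|force:";done
```

```text
eef_pos: [0.5668, -0.0895, 0.0847]
force: [-4.2, -1.4, -3.4]
gripper_force: 20.0
eef_pos: [0.5669, -0.0895, 0.0838]
force: [-6.0, -0.8, -2.9]
gripper_force: 20.0
eef_pos: [0.5668, -0.0895, 0.0829]
force: [-4.4, -0.4, -1.2]
gripper_force: 20.0
```

```bash
python3 -m creep '[[0.4,0.07,0,0,0],[0.4,0.07,0,0,0],[0.4,0.07,0,0,0],[0.4,0.07,0,0,0]]' | grep -E "eef|force:";python3 -m creep '[[0.4,0,0,0.05,0],[0.4,0,0,0.05,0],[0.4,0,0,0.05,0]]'| grep -E "eef|force:";python3 -m creep '[[0.4,0,0,0.05,0],[0.4,0,0,0.05,0],[0.4,0,0,0.05,0]]'| grep -E "eef|force:"
```

```text
eef_pos: [0.5668, -0.0895, 0.0829]
force: [-3.5, -1.2, -3.8]
gripper_force: 20.0
eef_pos: [0.5668, -0.0896, 0.0825]
force: [-3.9, -0.0, -2.3]
gripper_force: 20.0
eef_pos: [0.5667, -0.0896, 0.0821]
force: [-3.8, -0.9, -2.3]
gripper_force: 20.0
```

```bash
python3 -m creep '[[0.4,0,0,0.05,0],[0.4,0,0,0.1,0],[0.4,0,0,0.1,0],[0.4,0,0,0.1,0]]'| grep -E "eef|force:";python3 -m creep '[[0.4,0,0,0.05,0],[0.4,0,0,0.1,0],[0.4,0,0,0.1,0],[0.4,0,0,0.1,0]]'| grep -E "eef|force:"
```

```text
eef_pos: [0.5668, -0.0896, 0.0809]
force: [-2.6, -0.8, -2.6]
gripper_force: 20.0
eef_pos: [0.5667, -0.0896, 0.0799]
force: [-2.6, -1.6, -2.8]
gripper_force: 20.0
```

The weight is still carried with the underside well below pin-top height, so the hole appears to have found the pin. Continuing down gently.

```bash
python3 -m creep '[[0.4,0,0,0.05,0],[0.4,0,0,0.1,0],[0.4,0,0,0.15,0],[0.4,0,0,0.2,0],[0.4,0,0,0.2,0],[0.4,0,0,0.2,0]]'| grep -E "eef|force:";python3 -m creep '[[0.4,0,0,0.05,0],[0.4,0,0,0.1,0],[0.4,0,0,0.15,0],[0.4,0,0,0.2,0],[0.4,0,0,0.2,0],[0.4,0,0,0.2,0]]'| grep -E "eef|force:";python3 -m creep '[[0.4,0,0,0.05,0],[0.4,0,0,0.1,0],[0.4,0,0,0.1,0],[0.4,0,0,0.1,0]]'| grep -E "eef|force:"
```

```text
eef_pos: [0.5667, -0.0896, 0.0779]
force: [-2.4, -0.8, -3.1]
gripper_force: 20.0
eef_pos: [0.5667, -0.0896, 0.0759]
force: [-2.4, -0.2, -3.3]
gripper_force: 20.0
eef_pos: [0.5667, -0.0896, 0.0749]
force: [-1.8, -0.8, -4.2]
gripper_force: 20.0
```

```bash
python3 -m creep '[[0.4,0,0,0.05,0],[0.4,0,0,0.05,0],[0.4,0,0,0.05,0]]'| grep -E "eef|force:";python3 -m creep '[[0.4,0,0,0.05,0],[0.4,0,0,0.05,0],[0.4,0,0,0.05,0]]'| grep -E "eef|force:"
```

```text
eef_pos: [0.5667, -0.0896, 0.0746]
force: [-2.1, -0.6, -1.8]
gripper_force: 20.0
eef_pos: [0.5667, -0.0896, 0.0745]
force: [-4.8, 0.9, 5.5]
gripper_force: 20.0
```

The board is touched at z = 0.0745, exactly deck height, so the pin is in the hole. Releasing.

```bash
python3 -m creep '[[4,0,0,-0.05,0],[4,0,0,-0.05,0],[4,0,0,-0.05,0],[4,0,0,-0.05,0],[4,0,0,-0.05,0],[4,0,0,-0.05,0],[4,0,0,-0.05,0]]';python3 -m creep '[[4,0,0,-1,0],[4,0,0,-2,0],[4,0,0,-4,0],[4,0,0,-7,0],[4,0,0,-10,0],[4,0,0,-13,0],[4,0,0,-16,0],[4,0,0,-18,0]]';python3 -m creep '[[4,0.5,1,0,0],[4,2,3,0,0],[4,4,6,0,0],[4,7,9,0,0],[4,10,12,0,0],[4,12,14,0,0],[4,12,14,0,0],[4,12,14,0,0]]'
python3 - <<'E'
from h import *
im=[]
for c,(x0,y0) in dict(side=(340,220),top=(350,130)).items():
    a=grab_frame(c)[:,:,::-1];cv2.imwrite(f"pics/e_{c}.png",a);im.append(cv2.resize(a[y0:y0+100,x0:x0+100],None,fx=4,fy=4,interpolation=cv2.INTER_CUBIC))
cv2.imwrite("pics/e1.png",cv2.convertScaleAbs(np.hstack(im),alpha=1.4))
E
```

```text
clock: 16.65
eef_pos: [0.5667, -0.0896, 0.0744]
orientation: [-3.142, 0.0, -2.976]
force: [-0.8, 0.4, -0.4]
width: 0.426
gripper_force: 0.0
clock: 17.32
eef_pos: [0.5677, -0.0898, 0.2589]
orientation: [-3.14, 0.005, -2.977]
force: [-0.5, -0.4, -0.1]
width: 0.421
gripper_force: 0.0
clock: 17.98
eef_pos: [0.424, 0.0297, 0.255]
orientation: [-3.141, 0.001, -2.973]
force: [0.8, 1.0, 0.4]
width: 0.424
gripper_force: 0.0
```

View pics/e1.png

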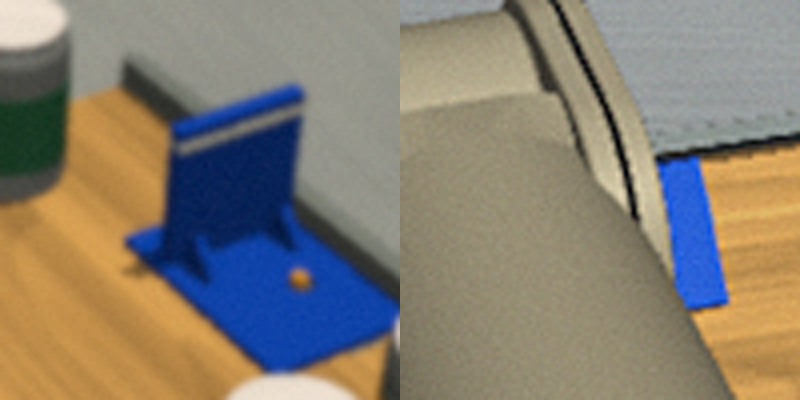

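The side view shows the divider flat on the board, square to the rail, with the brass pin standing up through the hole at side pixel (415,290). The arm is clear, so I'm handing in.

```bash
python3 -m creep '[[4,0,0,0,0],[4,0,0,0,0],[4,0,0,0,0]]'|head -2; python3 -c "
from station import *;print(sign_off())"
```

```text
clock: 18.33
eef_pos: [0.4258, 0.0282, 0.2542]
the job is handed in; nothing more can be done
None
```

The divider is home: flat on the board with the pin through its hole, square to the rail and released. The job was handed in at about 18 s of the 61 s allowed; the hand-in returned no verdict.

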